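Close, switch on and tare a bench balance

TASK

Get the bench balance ready for weighing into the glass dish that stands on its pan: push the sliding glass cover of its draught shield fully shut by its finger catch, then press the near half of the power rocker fully down to switch on, then press the long tare bar well down and let it come up again. Touch everything lightly with the fingertips and lift nothing; push the catch from behind instead of gripping it, and press no key or switch before the cover is shut (drafts upset the start-up) nor the tare bar before the power is on. Keep off the small round menu key, and leave the balance, the dish and the other things where they stand.

Things in the scene. Friction and masses are not known exactly. Their poses are not given: they have to be found in the camera images.
- balance: white bench balance, 240 (x) x 190 (y) x 147 mm, 2.8 kg, loose on rubber feet; origin under its middle; x points from the keypad (operator's side) to the back, y to its left. Keypad deck 46 mm high, x = -120 to -40 mm; behind it a sloping display; glass shield x = -12 to 121, y = +-88 mm. On the deck: rocker at y = 62, tare bar y = -4, menu key y = -66 mm
- shield (a joint): sliding glass cover on top of the shield, m: 0 = shut, grows as it slides to the back (balance +x), at most 0.085; starts 0.045 to 0.070 open; slides with about 1.2 N friction, stays where left, hard stop at 0. Its glass top is 146 mm above the worktop
- catch (a point): middle of the upright rear face of the grey finger catch on the cover, 154.5 mm above the worktop. Catch 100 mm wide (balance y), 8 mm thick plus a ramp to the front, top 8.5 mm over this point, glass 8.5 mm under it. Push this face to balance -x to shut the cover; the glass behind it is flat and free. When shut, this point is at balance x = 11 mm
- power (a joint): black power rocker on the deck, rad: 0 = off (near half up), 0.36 = on (near half pressed level); stays where left; turns with about 0.025 N m of friction, i.e. about 2 N at the press point
- power_spot (a point): point to press on the near half of the rocker's top, 15.5 mm from its pivot (36 x 17 mm rocker, long along balance x; pivot at balance x = -82, y = 62, z = 50.5 mm). At off it is 56 mm above the worktop, at on 50.5 mm. Keep the press off the far half, which rises as the near half sinks
- tare (a joint): tare bar, m: 0 = up, 0.004 = fully down; springs back; about 0.8 N to start and 3.6 N fully down
- tare_top (a point): middle of the top of the white tare bar, 18 (balance x) x 52 mm (balance y), top 54 mm above the worktop
- menu (a joint): small round menu key (15 mm across), must stay up, m: 0 = up, 0.004 = down
- menu_top (a point): middle of the menu key's top, 52 mm above the worktop
- dish: small glass dish, 56 mm across, 12 mm high, standing loose on the round steel pan (90 mm across, top 78 mm above the worktop, inside the shield); origin at the middle of its underside
- pan (a point): middle of the pan's top, at x = 55, y = 0 mm in the balance's frame
- tub: white lidded tub, 53 mm across, 46 mm high, bystander; origin under its middle
- vial: small vial with black cap, 25 mm across, 47 mm high, bystander; origin under its middle
- spatula: thin steel spatula, 171 mm long, lying flat, bystander; origin under its middle
- catch_rear: upright rear part of the finger catch, 8 x 100 x 17 mm, fixed on the cover; origin at its middle, 4 mm in front of the point catch. The part to push, on its rear face
- catch_ramp: sloping front part of the finger catch, 100 mm wide, fixed on the cover in front of catch_rear; origin at its middle. Touching both parts hard at once counts as gripping the catch

How it is judged:
By the outcome, as a careful person would: the job done as asked, in the order asked, and still so for the second after the job is handed in, with the robot touching nothing.
It also fails if it takes over 48 s, if anything falls off the work surface, if the arm or the gripper's body presses on something with over 40 N, if the wrist force passes 120 N, or if a joint passes its speed limit or range.

ROBOT

A 7-joint arm with a two-finger parallel gripper is mounted at the origin on a cart in front of the work surface, level with it; the furniture and walls round the work are solid. World frame = base frame: x ahead of the robot, y to its left, z up, the work surface at z = 0. Lengths are in m, angles in rad, forces in N, time in s.
With the tool pointing down it reaches from about 0.4 to 0.9 m from the base axis. Payload 5.6 kg.
Tool frame: the origin (TCP) lies between the finger pads; the fingertips stand robot.tips_ahead ahead of it and the grasp point (between the pads) lies 11 mm behind it (robot.tips_ahead is the distance from the TCP to the fingertips, in m); x points along the fingers, y is the direction in which the jaws open and shut, and the axes are right-handed (so a half turn about x gives the same grasp; the last joint's range is limited). The gripper opens to 92 mm and grips with 3 to 60 N. Pads are 20 mm wide; open, the fingers measure 128 mm over their backs; the gripper's body (75 mm by 189 mm) begins 69 mm behind the grasp point.
Start: joints at [-1.18, 0.468, -0.012, 1.603, 0.006, 1.071, -0.056], TCP at [0.273, 0.59, 0.223] pointing down, gripper open.
Joint ranges: [-2.53, 2.53], [-0.31, 2.02], [-1.57, 1.55], [0.28, 2.44], [-1.29, 4.43], [0.15, 1.84], [-2.92, 2.92]. Speed limits (rad/s): [2.57, 2.57, 3.14, 3.14, 3.14, 3.14, 3.14].

INTERFACE

Orientations are given as a 3x3 rotation matrix whose columns are the frame's x, y, z axes.
In Python, from station import robot, eyes, ticket gives the robot as it stands. The module is installed in compiled form; this text tells all that it offers.
- The arm moves only by the shell command python3 -m handwheel 'ROWS' [FORCE]. ROWS is JSON, one flat list of numbers, 7 for each row, row after row: the turn, a rotation vector about the world's x, y, z in rad, then the shift along the world's x, y, z in cm, then the closure, from 0 (fully open) to 1 (shut). In form: [rx, ry, rz, tx, ty, tz, hand, rx, ry, rz, tx, ty, tz, hand, ...]. A call has 1 to 5 rows; each row shifts and turns the commanded pose from where the row before left it; what a row does not reach is not made up. A row lasts 1/12 s, in which the tool goes at most 41.7 mm and 7.16 degrees, less where a joint would pass 70% of its speed; a pose out of reach is approached as far as the arm can. A call with a gripper value outside its range is refused whole. The fingers move at their own pace and stop on an object; FORCE is the grip in N (left out, the last holds). Time passes only in rows, so rows that do not move let the fingers close. It gives the time, the measured TCP pose, the force and the opening at its end, in the units of the state.
- robot.state(): the state, without advancing time (a new reading comes with each control period).
- eyes.read_camera(name): name is "scene" or "top" or "wrist"; returns (picture, depth): 420x560x3 uint8, red, green, blue; 420x560 float32, m along the optical axis (not along the pixel's ray), 0 where there is no reading.
- eyes.camera_params(name): a dict with "K" (3x3 intrinsics, pixels), "rvec" (rotation vector, rad) and "tvec" (3), from world to camera coordinates, as OpenCV has them; the wrist camera has in their place "hand_eye" (4x4, takes a point from camera to tool coordinates, whose origin is the TCP and whose axes are the tool frame's). Camera axes: x right, y down, z forward; pixel columns grow to the right and rows downward; lengths in m; the calibration is good to about 2 mm. A picture is of the moment at which its call begins: read the wrist's pose just before it. camera_params takes no time and is no camera call.
- ticket.finish_job(): hands the job in, once; it reports no verdict.
The state is a dict: "time_s": time; "joint_positions": joint angles; "dq": joint speeds; "joint_torque": joint torques, N m; "tcp_pos": TCP position; "tool_rot": TCP orientation; "wrist_force": force on the tool from outside, world axes, zero at the start; "ft_torque": the same for the moment, N m; "width": finger opening in m.
Only numpy, scipy, OpenCV 4.12 (cv2) and the standard library are available. Lean on these libraries where they do the work, as an engineer would, in place of code of your own. Each camera call takes 0.05 s, during which the arm holds its last target.

## Working session

There is one attempt and no reset: what is moved stays moved. The work goes in short steps, Python scripts to look and compute and a shell command to move; the robot and the scene stay as the last step left them, time stands still between calls to the robot, and variables do not carry over. Pictures are saved under pics/ and viewed, and the job is handed in when it is done.

```bash
mkdir -p pics; python3 - <<'E'
from station import robot, eyes
import cv2
s=robot.state()
for k,v in s.items(): print(k,v)
print([a for a in dir(robot) if a[0]!='_'], robot.tips_ahead)
for n in ("scene","top"):
    p,d=eyes.read_camera(n); cv2.imwrite(f"pics/{n}0.png",p[...,::-1]); 
    import numpy as np; np.savez(f"{n}0.npz",p=p,d=d); print(eyes.camera_params(n))
E
```

```text
time_s 0.0
joint_positions [-1.18002172  0.46836458 -0.01156486  1.60364066  0.00600082  1.07136586
 -0.0562742 ]
dq [-0.0010297  -0.00138802 -0.00090391 -0.0004401  -0.00227479  0.00180267
  0.00132761]
joint_torque [-7.47196300e-04 -5.20577788e+01 -1.29867112e-02 -2.43748194e+01
 -5.65409206e-02  1.75068533e-02  1.95017433e-04]
tcp_pos [0.27303947 0.58924517 0.22164143]
tool_rot [[-6.03723909e-04  4.20363231e-01  9.07355713e-01]
 [-1.63676381e-03  9.07354248e-01 -4.20363641e-01]
 [-9.99998478e-01 -1.73891058e-03  1.40243871e-04]]
wrist_force [ 0.35713423 -0.04578218 -0.5332235 ]
ft_torque [0.00639866 0.01099534 0.02489816]
width 0.09223576625679143
['Unreachable', 'state', 'tips_ahead'] 0.008
{'K': array([[390.47337597,   0.        , 274.80902391],
       [  0.        , 390.47337597, 211.38908929],
       [  0.        ,   0.        ,   1.        ]]), 'rvec': array([ 0.84257854, -2.17017185,  1.43893872]), 'tvec': array([0.28411434, 0.2601063 , 0.52111154])}
{'K': array([[507.53713348,   0.        , 275.12227037],
       [  0.        , 507.53713348, 203.20495938],
       [  0.        ,   0.        ,   1.        ]]), 'rvec': array([ 2.15211345, -2.18581522,  0.14776334]), 'tvec': array([-0.09619436,  0.48529078,  1.03119617])}
```

View pics/scene0.png

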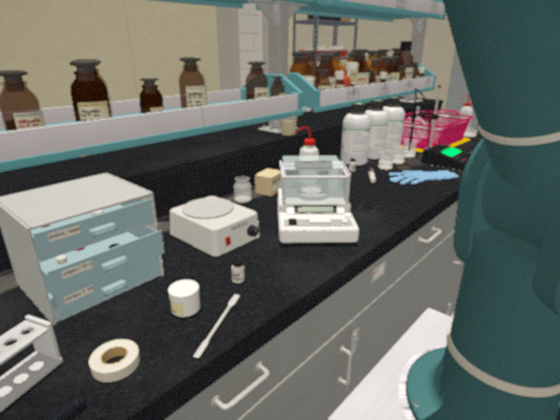

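View pics/top0.png

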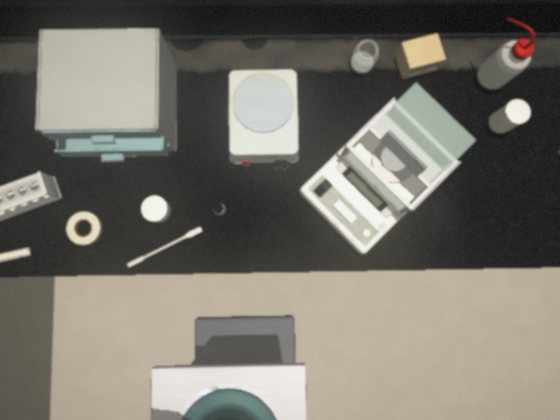

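The scene view shows the balance at about (318,200), with a clear view of the keypad. The top view shows it at about (390,170), turned, with its keypad towards the lower left (rocker about 322,190, tare 345,211, menu 366,233). Next I'll enlarge the top view.

```bash
cat > h.py <<'E'
import numpy as np, cv2
from station import robot, eyes
def cam(n):
    c=eyes.camera_params(n); R=cv2.Rodrigues(c["rvec"])[0]; return c["K"],R,c["tvec"]
def proj(n,P):
    c=eyes.camera_params(n); return cv2.projectPoints(np.atleast_2d(np.array(P,float)),c["rvec"],c["tvec"],c["K"],None)[0][:,0]
def ray(n,uv,z):
    K,R,t=cam(n); uv=np.atleast_2d(np.array(uv,float)); o=-R.T@t
    d=(R.T@np.linalg.inv(K)@np.c_[uv,np.ones(len(uv))].T).T
    return o+d*((z-o[2])/d[:,2])[:,None]
E
python3 - <<'E'
from h import *
print(proj("top",[[0,0,0],[.273,.59,.22],[.5,0,0],[.5,.3,0]]).round(), proj("scene",[[0,0,0],[.273,.59,.22],[.5,0,0],[.5,.3,0]]).round())
for n in("top","scene"):
    K,R,t=cam(n);print(-R.T@t)
p=np.load("top0.npz")["p"]; c=p[70:270,290:490]
cv2.imwrite("pics/top_z.png",cv2.resize(c,(800,800),interpolation=cv2.INTER_CUBIC)[:600+0,:,::-1][:600] if 0 else cv2.resize(c,(600,600),interpolation=cv2.INTER_CUBIC)[...,::-1])
p=np.load("scene0.npz")["p"]; c=p[145:250,265:370]
cv2.imwrite("pics/scene_z.png",cv2.resize(c,(600,600),interpolation=cv2.INTER_CUBIC)[...,::-1])
E
```

```text
[[ 228.  442.]
 [-143.  323.]
 [ 226.  198.]
 [  86.  200.]] [[ 488.  406.]
 [-327.  508.]
 [ 235.  272.]
 [  96.  345.]]
[ 0.35906624 -0.08357124  1.08268801]
[-0.04713921  0.47092599  0.44265121]
```

View pics/top_z.png

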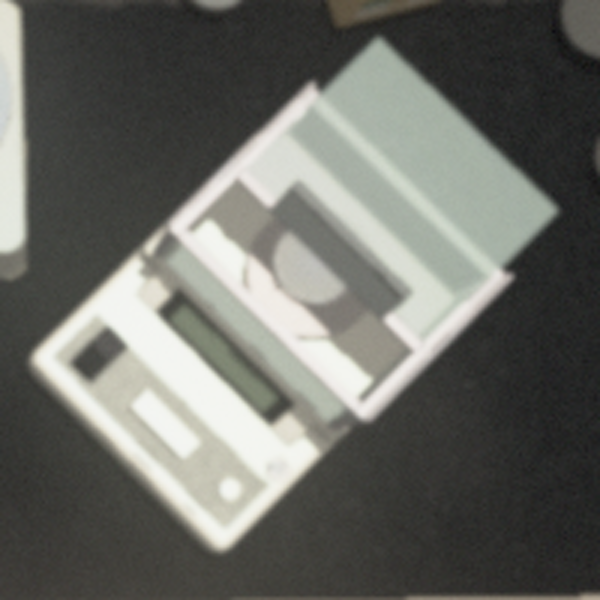

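View pics/scene_z.png

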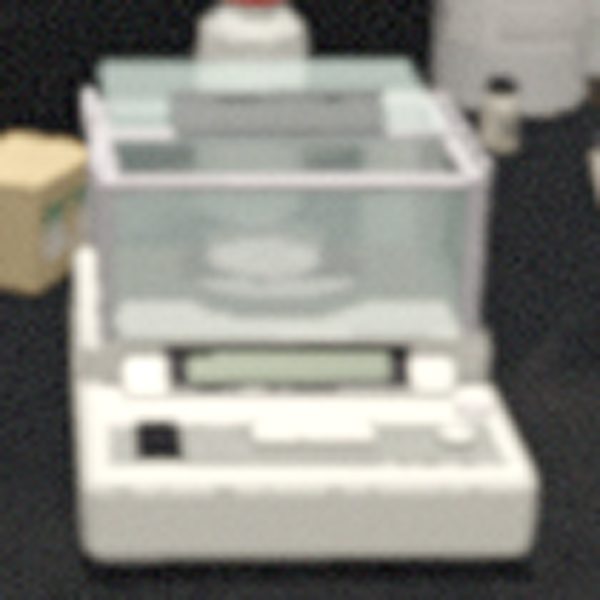

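The top crop shows the rocker at zoom (98,353), tare at (166,423), menu at (231,489), and the dark catch running from (295,185) to (408,300). The scene crop shows the same layout.

```bash
python3 - <<'E'
from h import *
f=lambda u,v:[290+(u+.5)/3-.5,70+(v+.5)/3-.5]
g=lambda u,v:[265+(u+.5)*.175-.5,145+(v+.5)*.175-.5]
print("top"); 
for nm,p,z in[("rock",f(98,353),.053),("tare",f(166,423),.054),("menu",f(231,489),.052),("catchRearL",f(299,182),.163),("catchRearR",f(411,294),.163)]: print(nm,ray("top",p,z).round(4))
for nm,p,z in[("rock",g(158,440),.053),("tare",g(313,428),.054),("menu",g(460,433),.052),("catchL top",g(175,92),.163),("cR",g(383,97),.163)]: print(nm,ray("scene",p,z).round(4))
a=ray("top",f(98,353),.053)[0];m=ray("top",f(231,489),.052)[0]; yv=(a-m)[:2]
yaw=np.arctan2(-yv[0],yv[1]); print(np.degrees(yaw),np.linalg.norm(yv))
t=ray("top",f(166,423),.054)[0]
X=np.array([np.cos(yaw),np.sin(yaw)]);Y=np.array([-X[1],X[0]])
# rows all at x=-82?
o=t[:2]+.004*Y+.082*X; print("origin",o)
for q in (ray("top",f(299,182),.163)[0],ray("top",f(411,294),.163)[0],a,t,m): print((q[:2]-o)@X,(q[:2]-o)@Y)
E
```

```text
top
rock [[ 0.5124 -0.2008  0.053 ]]
tare [[ 0.4634 -0.2457  0.054 ]]
menu [[ 0.4179 -0.2888  0.052 ]]
catchRearL [[ 0.6016 -0.3163  0.163 ]]
catchRearR [[ 0.5301 -0.3826  0.163 ]]
rock [[ 0.5034 -0.1913  0.053 ]]
tare [[ 0.461  -0.2436  0.054 ]]
menu [[ 0.4141 -0.2853  0.052 ]]
catchL top [[ 0.5955 -0.3101  0.163 ]]
cR [[ 0.5188 -0.3679  0.163 ]]
-47.01678178172921 0.1291160160323871
origin [ 0.52225348 -0.30300215]
0.06386434744020975 0.04896623822046405
0.06357571923337466 -0.04857497762554122
-0.08149535188848334 0.06245248695726641
-0.082 -0.003999999999999984
-0.08149535188848334 -0.06666352907512066
```

Top view gives a consistent fit: balance yaw about -47°, origin about (0.522, -0.303), cover about 53 mm open. I'll fly there with the fingers closing, turning the tool so its z lies along balance x.

```bash
python3 -m handwheel '[0,0,-0.064,0,-2,3,1, 0,0,-0.064,0.8,-3.6,1.5,1, 0,0,-0.064,0.8,-3.7,1.5,1, 0,0,-0.064,0.8,-3.7,1.5,1, 0,0,-0.064,0.8,-3.7,1.5,1]' 20
python3 -m handwheel '[0,0,-0.064,0.8,-3.8,0.5,1, 0,0,0,0.9,-3.8,0,1, 0,0,0,0.9,-3.8,0,1, 0,0,0,0.9,-3.8,0,1, 0,0,0,0.9,-3.8,0,1]'
```

```text
time_s: 0.52
tcp_pos: [0.3052, 0.4208, 0.3127]
tool_rot: [[-0.001, 0.687, 0.727], [-0.001, 0.727, -0.687], [-1.0, -0.001, 0.0]]
wrist_force: [0.9, 0.5, 1.1]
width: 0.0608
time_s: 0.93
tcp_pos: [0.3491, 0.2307, 0.3174]
tool_rot: [[-0.0, 0.73, 0.684], [0.0, 0.684, -0.73], [-1.0, -0.0, -0.0]]
wrist_force: [1.0, 0.1, 0.1]
width: 0.0276
```

```bash
python3 -m handwheel '[0,0,0,0.9,-3.8,0,1, 0,0,0,0.9,-3.8,0,1, 0,0,0,0.9,-3.8,0,1, 0,0,0,0.9,-3.8,0,1, 0,0,0,0.9,-3.8,0,1]'
python3 -m handwheel '[0,0,0,0.9,-3.8,0,1, 0,0,0,0.9,-3.8,0,1, 0,0,0,0.9,-3.8,0,1, 0,0,0,0.9,-3.8,0,1, 0,0,0,0.5,-2,0,1]'
python3 -m handwheel '[0,0,0,0,0,0,1, 0,0,0,0,0,0,1]'
python3 - <<'E'
from h import *
s=robot.state(); p,d=eyes.read_camera("wrist"); c=eyes.camera_params("wrist")
np.savez("w1.npz",p=p,d=d,pos=s["tcp_pos"],R=s["tool_rot"]); print(s["tcp_pos"],s["joint_positions"],c)
cv2.imwrite("pics/w1.png",p[...,::-1])
E
```

```text
time_s: 1.35
tcp_pos: [0.394, 0.0408, 0.3176]
tool_rot: [[0.0, 0.73, 0.684], [0.001, 0.684, -0.73], [-1.0, 0.001, -0.0]]
wrist_force: [1.8, -0.4, -0.1]
width: 0.0006
time_s: 1.77
tcp_pos: [0.4351, -0.1337, 0.3179]
tool_rot: [[0.001, 0.733, 0.68], [-0.001, 0.68, -0.733], [-1.0, 0.0, 0.002]]
wrist_force: [0.4, 0.1, -0.2]
width: 0.0006
time_s: 1.93
tcp_pos: [0.4349, -0.1298, 0.3173]
tool_rot: [[-0.001, 0.731, 0.682], [-0.0, 0.682, -0.731], [-1.0, -0.001, -0.001]]
wrist_force: [-0.2, 0.7, 0.1]
width: 0.0
[ 0.43489761 -0.12978208  0.31726698] [-5.21108993e-01 -1.63446659e-04  7.54339428e-01  1.97891068e+00
  4.81937762e-04  1.16370362e+00  9.83382565e-01] {'K': array([[348.03275095,   0.        , 287.22399668],
       [  0.        , 348.03275095, 203.93000307],
       [  0.        ,   0.        ,   1.        ]]), 'hand_eye': array([[-4.58226385e-04, -2.51833409e-01,  9.67770491e-01,
        -1.62781914e-01],
       [ 9.99999729e-01,  4.42474138e-04,  5.88627197e-04,
         2.60587379e-04],
       [-5.76449407e-04,  9.67770499e-01,  2.51833138e-01,
        -7.16270007e-02],
       [ 0.00000000e+00,  0.00000000e+00,  0.00000000e+00,
         1.00000000e+00]])}
```

View pics/w1.png

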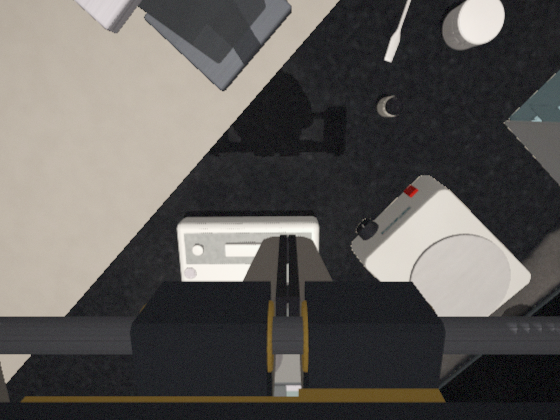

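The closed fingers hide the balance's middle; the keypad front is at (250,220). Moving over to behind the catch will bring the keypad and the catch into the open part of the view.

```bash
python3 -m handwheel '[0,0,0,1.8,-2.9,0,1, 0,0,0,1.8,-2.9,0,1, 0,0,0,1.8,-2.9,0,1, 0,0,0,1.8,-2.9,0,1]'
python3 -m handwheel '[0,0,0,1.8,-2.9,0,1, 0,0,0,1.8,-2.9,0,1, 0,0,0,1.8,-2.9,0,1, 0,0,0,1.8,-2.9,0,1]'
python3 -m handwheel '[0,0,0,0,0,0,1, 0,0,0,0,0,0,1]'
python3 - <<'E'
from h import *
s=robot.state(); p,d=eyes.read_camera("wrist"); c=eyes.camera_params("wrist")
np.savez("w2.npz",p=p,d=d,pos=s["tcp_pos"],R=s["tool_rot"]); print(s["tcp_pos"],s["joint_positions"])
cv2.imwrite("pics/w2.png",p[...,::-1])
E
```

```text
time_s: 2.32
tcp_pos: [0.5087, -0.2437, 0.3172]
tool_rot: [[0.0, 0.727, 0.687], [0.002, 0.687, -0.727], [-1.0, 0.001, -0.001]]
wrist_force: [0.5, 0.6, 0.3]
width: 0.0002
time_s: 2.65
tcp_pos: [0.5811, -0.3597, 0.3164]
tool_rot: [[-0.001, 0.727, 0.686], [0.003, 0.686, -0.727], [-1.0, 0.001, -0.003]]
wrist_force: [0.0, -0.6, -0.0]
width: 0.0
time_s: 2.82
tcp_pos: [0.5796, -0.3607, 0.3157]
tool_rot: [[-0.003, 0.73, 0.684], [0.001, 0.684, -0.73], [-1.0, -0.001, -0.003]]
wrist_force: [0.3, -0.3, 0.6]
width: 0.0006
[ 0.57955121 -0.36068006  0.31570372] [-0.02095818  0.54469123  0.81526849  1.44366321 -0.39818652  1.3271132
  1.57157877]
```

View pics/w2.png

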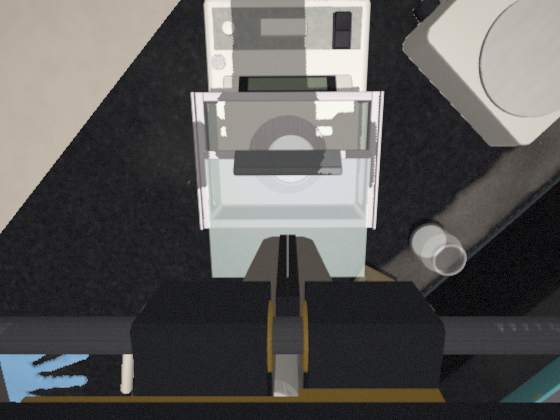

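The wrist view now shows everything: rocker (342,30), tare (284,27), menu (228,28), and the catch as a dark bar (233–342, 150–175), whose lower edge is the rear. I'll measure it.

```bash
cat >> h.py <<'E'
def wray(f,uv,z):
    a=np.load(f); c=eyes.camera_params("wrist"); T=c["hand_eye"]; K=c["K"]
    R=a["R"]@T[:3,:3]; o=a["pos"]+a["R"]@T[:3,3]
    uv=np.atleast_2d(np.array(uv,float)); d=(R@np.linalg.inv(K)@np.c_[uv,np.ones(len(uv))].T).T
    return o+d*((z-o[2])/d[:,2])[:,None]
E
python3 - <<'E'
from h import *
a=np.load("w2.npz"); p=a["p"]
cv2.imwrite("pics/w2z.png",cv2.resize(p[0:200,185:385],(600,600),interpolation=cv2.INTER_CUBIC)[...,::-1])
g=p.max(2).astype(int)
m=(g[0:60,322:362]<75).astype(np.uint8); ys,xs=np.nonzero(m); print("rock bbox",xs.min()+322,xs.max()+322,ys.min(),ys.max())
m=(g[140:185,225:352]<95).astype(np.uint8)
n,l,st,ce=cv2.connectedComponentsWithStats(m); i=1+st[1:,4].argmax(); print("catch",st[i],ce[i])
E
```

```text
rock bbox 333 350 12 48
catch [   9   10   91   25 2106] [52.71320038 22.24311491]
```

View pics/w2z.png

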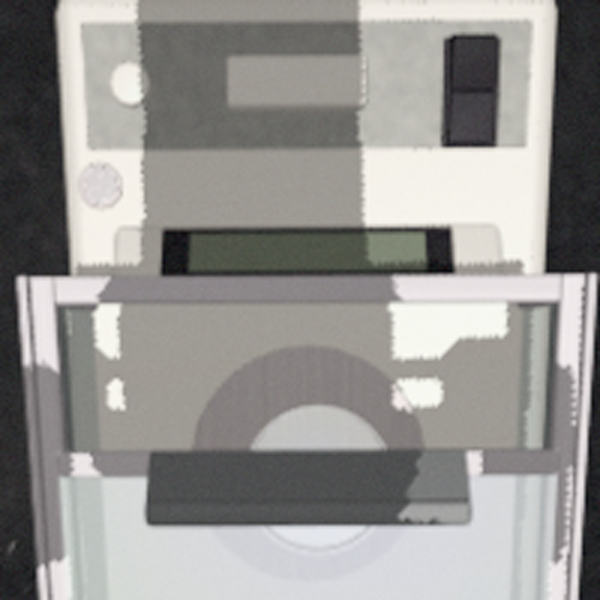

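```bash
python3 - <<'E'
from h import *
f=lambda u,v:[185+(u+.5)/3-.5,(v+.5)/3-.5]
P={n:wray("w2.npz",f(*uv),z)[0] for n,uv,z in[("rockpivot",(471,90),.052),("tare",(296.5,81),.054),("menu",(128,83),.052),("cL",(471,523),.163),("cR",(147,523),.163)]}
for k,v in P.items(): print(k,v.round(4))
yv=(P["rockpivot"]-P["menu"])[:2]; yaw=np.arctan2(-yv[0],yv[1]); yc=(P["cL"]-P["cR"])[:2]
print(np.degrees(yaw),np.linalg.norm(yv), np.degrees(np.arctan2(-yc[0],yc[1])),np.linalg.norm(yc))
yaw=np.radians(-47);X=np.array([np.cos(yaw),np.sin(yaw)]);Y=np.array([-X[1],X[0]])
o=P["tare"][:2]+.004*Y+.082*X; print("origin",o)
for k,v in P.items(): print(k,(v[:2]-o)@X,(v[:2]-o)@Y)
s=robot.state(); print("tcp",(s["tcp_pos"][:2]-o)@X,(s["tcp_pos"][:2]-o)@Y, s["tool_rot"].round(3).tolist(),X,Y)
E
```

```text
rockpivot [ 0.5125 -0.1998  0.052 ]
tare [ 0.4632 -0.2425  0.054 ]
menu [ 0.4175 -0.2857  0.052 ]
cL [ 0.6036 -0.313   0.163 ]
cR [ 0.5314 -0.3808  0.163 ]
-47.900991637263424 0.12814047322642103 -46.81516888726534 0.09896114800416766
origin [ 0.5220353  -0.29971533]
rockpivot -0.07956525118260056 0.06120270908439373
tare -0.08199999999999996 -0.003999999999999985
menu -0.0815802117522794 -0.06692192091543793
cL 0.06536864319721104 0.050569733783328706
cR 0.06568788254667392 -0.048390899301451684
tcp 0.08298173432474569 0.0011500444159188378 [[-0.002, 0.729, 0.685], [0.002, 0.685, -0.729], [-1.0, 0.0, -0.003]] [ 0.68199836 -0.7313537 ] [0.7313537  0.68199836]
```

```bash
python3 -m handwheel '[0,0,0,0.7,-0.7,-3,1, 0,0,0,0,0,-3,1, 0,0,0,0,0,-3,1, 0,0,0,0,0,-3,1, 0,0,0,0,0,-1,1]'
python3 -m handwheel '[0,0,0,0,0,-1,1, 0,0,0,0,0,-0.8,1, 0,0,0,0,0,0,1, 0,0,0,0,0,0,1]'
python3 - <<'E'
from h import *
s=robot.state(); p,d=eyes.read_camera("wrist")
np.savez("w3.npz",p=p,d=d,pos=s["tcp_pos"],R=s["tool_rot"]); print(s["tcp_pos"],s["joint_positions"],s["wrist_force"])
cv2.imwrite("pics/w3.png",p[...,::-1])
p,d=eyes.read_camera("scene");cv2.imwrite("pics/s3.png",cv2.resize(p[100:260,230:410],(720,640)[:2] if 0 else (675,600),interpolation=cv2.INTER_CUBIC)[...,::-1])
E
```

```text
time_s: 3.28
tcp_pos: [0.5851, -0.3634, 0.1836]
tool_rot: [[-0.004, 0.728, 0.686], [0.006, 0.686, -0.728], [-1.0, 0.001, -0.007]]
wrist_force: [-0.3, 0.4, -0.5]
width: 0.0007
time_s: 3.62
tcp_pos: [0.5868, -0.3682, 0.1708]
tool_rot: [[0.002, 0.729, 0.684], [-0.001, 0.684, -0.729], [-1.0, 0.001, 0.001]]
wrist_force: [0.3, -0.3, 0.1]
width: 0.0005
[ 0.58683288 -0.36820513  0.17081244] [ 0.02826765  0.68202643  0.74148694  1.5697161  -0.50233332  1.08688658
  1.64914402] [ 0.26641636 -0.28823768  0.12192366]
```

View pics/w3.png

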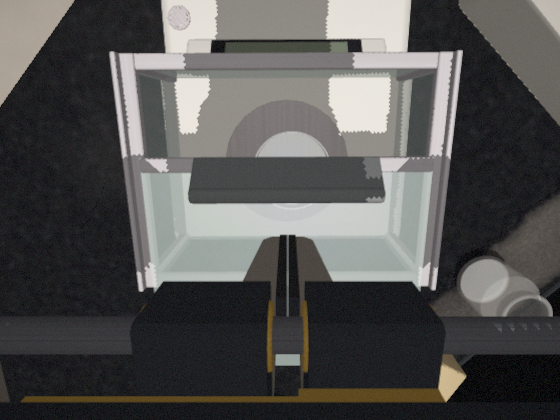

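View pics/s3.png

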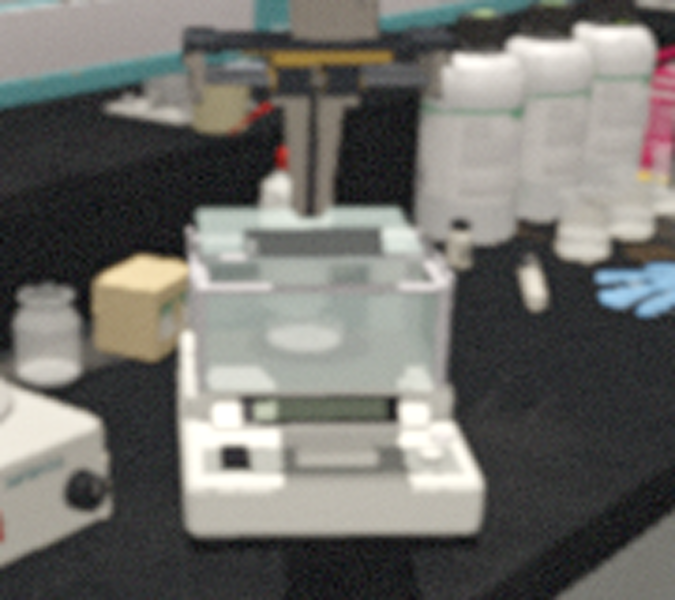

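The cover is still about 54 mm open. The fingertips are centred behind the catch with about 18 mm of clearance, and the glass under them is free. I'll lower 11 mm and begin the push.

```bash
python3 -m handwheel '[0,0,0,0,0,-0.6,1, 0,0,0,0,0,-0.5,1, 0,0,0,0,0,0,1]'
python3 -m handwheel '[0,0,0,-0.68,0.73,0,1, 0,0,0,-0.5,0.5,0,1, 0,0,0,-0.34,0.37,0,1, 0,0,0,-0.34,0.37,0,1, 0,0,0,0,0,0,1]'
```

```text
time_s: 3.97
tcp_pos: [0.5858, -0.3678, 0.1576]
tool_rot: [[-0.001, 0.73, 0.684], [0.001, 0.684, -0.73], [-1.0, -0.0, -0.001]]
wrist_force: [0.1, 0.4, 0.0]
width: 0.0002
time_s: 4.38
tcp_pos: [0.5671, -0.3478, 0.1587]
tool_rot: [[-0.0, 0.73, 0.684], [0.001, 0.684, -0.73], [-1.0, 0.0, -0.001]]
wrist_force: [0.4, -0.3, 0.3]
width: 0.0002
```

```bash
python3 - <<'E'
from h import *
s=robot.state(); p,d=eyes.read_camera("wrist")
np.savez("w4.npz",p=p,d=d,pos=s["tcp_pos"],R=s["tool_rot"]); print(s["tcp_pos"],s["wrist_force"])
cv2.imwrite("pics/w4.png",p[...,::-1])
E
```

```text
[ 0.56714848 -0.34782374  0.15873689] [ 0.3515425  -0.30630495  0.29081484]
```

View pics/w4.png

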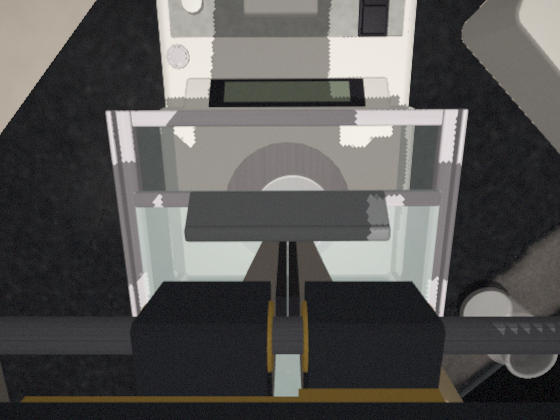

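```bash
cat >> h.py <<'E'
O=np.array([.522,-.301]);_y=np.radians(-47);X=np.array([np.cos(_y),np.sin(_y)]);Y=np.array([-X[1],X[0]])
def bal(p): p=np.asarray(p)[:2]-O; return np.array([p@X,p@Y])
E
python3 - <<'E'
from h import *
for f,a,b in(("w3.npz",(190,202),(383,201)),("w4.npz",(187,239.5),(387,239))):
    print(bal(wray(f,a,.163)[0]),bal(wray(f,b,.163)[0]),bal(np.load(f)["pos"]))
E
```

```text
[ 0.06527703 -0.04727112] [0.06445092 0.05027903] [0.09336663 0.00158198]
[ 0.05256997 -0.04702719] [0.05204358 0.04965766] [0.06503591 0.00108579]
```

The catch now sits against the fingertips and has moved 12 mm, leaving about 41 mm. I'll keep pushing.

```bash
python3 -m handwheel '[0,0,0,-0.48,0.51,0,1, 0,0,0,-0.48,0.51,0,1, 0,0,0,-0.48,0.51,0,1, 0,0,0,-0.48,0.51,0,1, 0,0,0,-0.2,0.22,0,1]'
python3 -m handwheel '[0,0,0,-0.2,0.22,0,1, 0,0,0,-0.2,0.22,0,1, 0,0,0,0,0,0,1]'
python3 - <<'E'
from h import *
s=robot.state();print(bal(s["tcp_pos"]),s["tcp_pos"],s["wrist_force"])
E
```

```text
time_s: 4.85
tcp_pos: [0.5457, -0.325, 0.1587]
tool_rot: [[-0.0, 0.73, 0.684], [0.001, 0.684, -0.73], [-1.0, 0.0, -0.0]]
wrist_force: [1.0, -0.6, 0.3]
width: 0.0006
time_s: 5.1
tcp_pos: [0.542, -0.321, 0.1586]
tool_rot: [[-0.0, 0.73, 0.684], [0.001, 0.684, -0.73], [-1.0, 0.0, -0.001]]
wrist_force: [0.5, -0.6, -0.0]
width: 0.0003
[0.02824733 0.00101157] [ 0.54200445 -0.3209689   0.15856234] [ 0.46518581 -0.55551874 -0.01466554]
```

```bash
python3 -m handwheel '[0,0,0,-0.1,0.11,0,1, 0,0,0,-0.1,0.11,0,1, 0,0,0,0,0,0,1]'
python3 -m handwheel '[0,0,0,-0.07,0.07,0,1, 0,0,0,-0.07,0.07,0,1]'; python3 -m handwheel '[0,0,0,-0.07,0.07,0,1]'
python3 -m handwheel '[0,0,0,-0.07,0.07,0,1]'
```

```text
time_s: 5.35
tcp_pos: [0.5403, -0.3192, 0.1585]
tool_rot: [[-0.0, 0.73, 0.684], [0.0, 0.684, -0.73], [-1.0, -0.0, -0.0]]
wrist_force: [-0.3, -0.5, 1.6]
width: 0.0003
time_s: 5.52
tcp_pos: [0.5393, -0.3182, 0.1586]
tool_rot: [[0.001, 0.73, 0.684], [-0.001, 0.684, -0.73], [-1.0, -0.0, 0.001]]
wrist_force: [3.7, -2.4, -3.2]
width: 0.0004
time_s: 5.6
tcp_pos: [0.5393, -0.3182, 0.1587]
tool_rot: [[0.002, 0.73, 0.684], [-0.003, 0.684, -0.73], [-1.0, -0.0, 0.004]]
wrist_force: [5.4, -5.5, -5.0]
width: 0.0002
time_s: 5.68
tcp_pos: [0.5393, -0.3181, 0.1587]
tool_rot: [[0.004, 0.73, 0.684], [-0.004, 0.684, -0.73], [-1.0, -0.0, 0.006]]
wrist_force: [8.1, -6.6, -7.9]
width: 0.0003
```

At the hard stop: TCP is not moving and the push has risen to 10 N. I'll back straight off, lift and look.

```bash
python3 -m handwheel '[0,0,0,0.3,-0.33,0,1, 0,0,0,0.7,-0.73,0,1, 0,0,0,0.3,-0.33,1,1, 0,0,0,0,0,3,1, 0,0,0,0,0,3,1]'
python3 -m handwheel '[0,0,0,0,0,3,1, 0,0,0,0,0,3,1, 0,0,0,0,0,0,1, 0,0,0,0,0,0,1]'
python3 - <<'E'
from h import *
s=robot.state(); p,d=eyes.read_camera("wrist")
np.savez("w5.npz",p=p,d=d,pos=s["tcp_pos"],R=s["tool_rot"]); print(bal(s["tcp_pos"]),s["tcp_pos"],s["wrist_force"],s["joint_positions"])
cv2.imwrite("pics/w5.png",p[...,::-1])
E
```

```text
time_s: 6.1
tcp_pos: [0.5495, -0.3301, 0.2286]
tool_rot: [[-0.004, 0.73, 0.683], [0.001, 0.683, -0.73], [-1.0, -0.002, -0.004]]
wrist_force: [0.6, -1.0, -0.1]
width: 0.0002
time_s: 6.43
tcp_pos: [0.5509, -0.331, 0.2909]
tool_rot: [[0.003, 0.73, 0.684], [-0.001, 0.684, -0.73], [-1.0, 0.002, 0.003]]
wrist_force: [-0.2, 0.7, -0.6]
width: 0.0004
[0.04163038 0.00070088] [ 0.55090444 -0.33096853  0.29087609] [-0.21542958  0.70229806 -0.58457815] [-0.09653832  0.48397498  0.83533483  1.59002396 -0.37578935  1.23284267
  1.5596518 ]
```

View pics/w5.png

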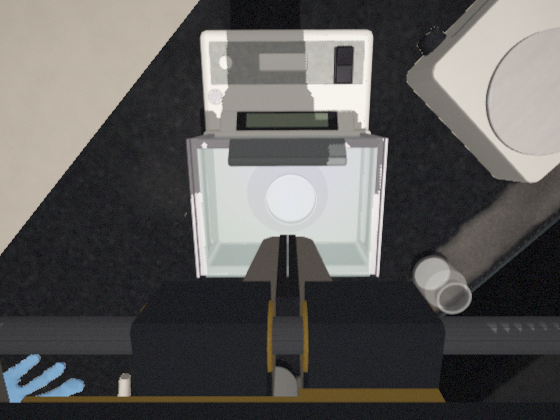

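The cover is flush with the shield front (catch 229–346, 138–165). I'll measure the keys again in case the balance moved.

```bash
python3 - <<'E'
from h import *
p=np.load("w5.npz")["p"]
cv2.imwrite("pics/w5z.png",cv2.resize(p[20:180,190:390],(750,600),interpolation=cv2.INTER_CUBIC)[...,::-1])
E
```

```text
(no output)
```

View pics/w5z.png

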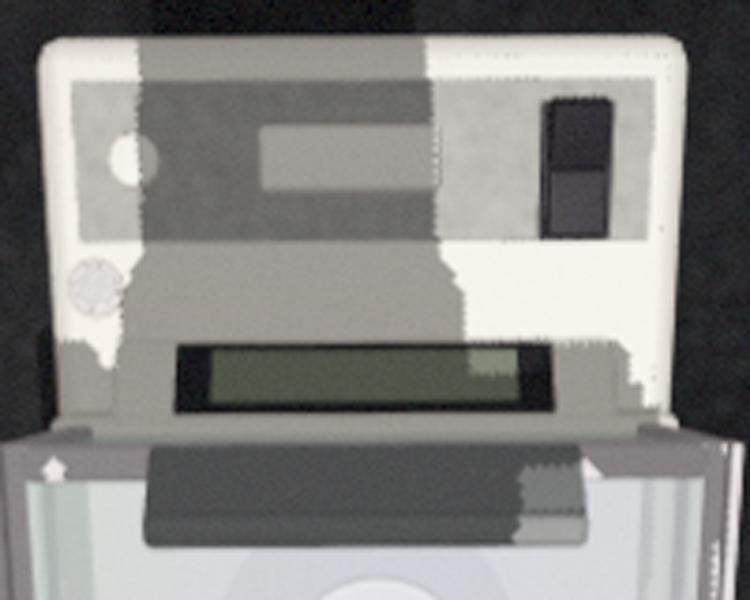

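```bash
python3 - <<'E'
from h import *
f=lambda u,v:[190+(u+.5)/3.75-.5,20+(v+.5)/3.75-.5]
for n,uv,z in[("rock pivot line",(577,170),.0505),("rock near end",(580,97),.057),("tare",(349,157),.054),("menu",(134,159),.052),("cL",(587,546),.163),("cR",(145,546),.163)]:
    q=wray("w5.npz",f(*uv),z)[0]; print(n,q.round(4),bal(q).round(4))
for n,b in(("power",(-.0985,.062)),("tare",(-.082,-.004))):
    w=O+b[0]*X+b[1]*Y; print(n,w, w-robot.state()["tcp_pos"][:2])
E
```

```text
rock pivot line [ 0.5127 -0.1998  0.0505] [-0.0803  0.0622]
rock near end [ 0.4995 -0.1871  0.057 ] [-0.0987  0.0612]
tare [ 0.4626 -0.2426  0.054 ] [-0.0832 -0.0036]
menu [ 0.4178 -0.2851  0.052 ] [-0.0827 -0.0654]
cL [ 0.5675 -0.2754  0.163 ] [0.0123 0.0507]
cR [ 0.4954 -0.343   0.163 ] [ 0.0125 -0.0481]
power [ 0.50016709 -0.18667776] [-0.05024277  0.14349495]
tare [ 0.46315072 -0.24375699] [-0.08725914  0.08641572]
```

The balance hasn't moved (within about 1 mm), and the catch is at 12.4 ± 1.5 mm against a nominal 11, so the cover is shut. Next, above the rocker's near half.

```bash
python3 -m handwheel '[0,0,0,-1.28,3.6,0,1, 0,0,0,-1.28,3.6,0,1, 0,0,0,-1.28,3.6,0,1, 0,0,0,-1.28,3.6,0,1, 0,0,0,0,0,0,1]'
python3 -m handwheel '[0,0,0,0,0,-3,1, 0,0,0,0,0,-3,1, 0,0,0,0,0,-3,1, 0,0,0,0,0,-3,1, 0,0,0,0,0,-3,1]'
python3 -m handwheel '[0,0,0,0,0,-3,1, 0,0,0,0,0,0,1, 0,0,0,0,0,0,1]'
python3 - <<'E'
from h import *
s=robot.state();print(bal(s["tcp_pos"]),s["tcp_pos"],s["tool_rot"][:,0],s["joint_positions"])
w=O-.099*X+.062*Y; print(w-s["tcp_pos"][:2])
E
```

```text
time_s: 6.9
tcp_pos: [0.4975, -0.178, 0.2864]
tool_rot: [[-0.005, 0.723, 0.691], [0.007, 0.691, -0.723], [-1.0, 0.001, -0.008]]
wrist_force: [1.6, 1.2, -0.2]
width: 0.0004
time_s: 7.32
tcp_pos: [0.4983, -0.1859, 0.1362]
tool_rot: [[-0.003, 0.73, 0.684], [0.001, 0.684, -0.73], [-1.0, -0.001, -0.002]]
wrist_force: [0.9, -0.2, -0.4]
width: 0.0005
time_s: 7.57
tcp_pos: [0.4977, -0.1864, 0.1071]
tool_rot: [[-0.005, 0.73, 0.683], [0.0, 0.683, -0.73], [-1.0, -0.004, -0.004]]
wrist_force: [-0.4, 0.8, 1.7]
width: 0.0008
[-0.10041816  0.06034905] [ 0.49765148 -0.18640086  0.10712127] [-5.17590275e-03  3.96293474e-04 -9.99986526e-01] [-0.27671394  0.50876469  0.7281277   2.01703336 -0.47016553  0.792644
  1.48142431]
[2.17461110e-03 8.87725899e-05]
```

```bash
python3 -m handwheel '[0,0,0,0.2,0,-1.5,1, 0,0,0,0,0,-1.5,1, 0,0,0,0,0,-0.5,1, 0,0,0,0,0,0,1]'
python3 - <<'E'
from h import *
s=robot.state();print(bal(s["tcp_pos"]),s["tcp_pos"],s["wrist_force"])
for n,(a,b,c,e) in {"scene":(150,250,265,365),"wrist":(150,290,210,370)}.items():
    p,d=eyes.read_camera(n); cv2.imwrite(f"pics/{n}6.png",cv2.resize(p[a:b,c:e],None,fx=5,fy=5,interpolation=cv2.INTER_CUBIC)[:600,:800,::-1])
E
```

```text
time_s: 7.9
tcp_pos: [0.5015, -0.1865, 0.0741]
tool_rot: [[-0.0, 0.73, 0.684], [0.0, 0.684, -0.73], [-1.0, 0.0, -0.0]]
wrist_force: [-0.7, 0.7, 0.5]
width: 0.0006
[-0.09775086  0.06313141] [ 0.50150547 -0.18645403  0.07408524] [-0.6505257   0.72172421  0.51768036]
```

View pics/scene6.png

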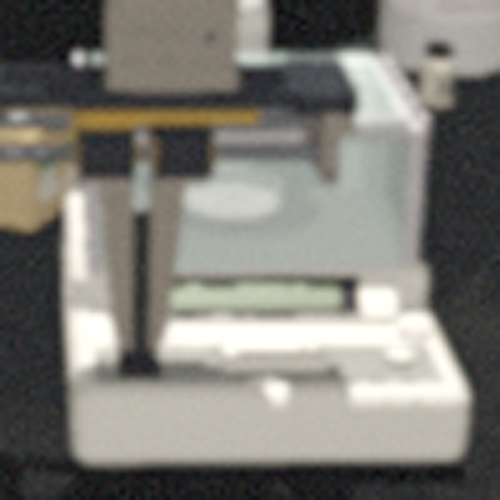

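View pics/wrist6.png

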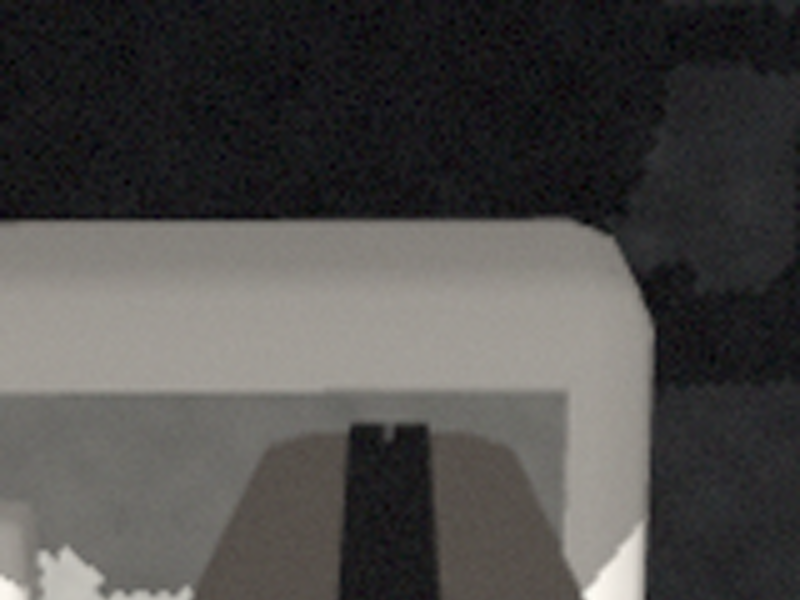

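The fingertips are over the near half of the rocker (scene crop 140,365), well clear of the tare bar. I'll shift 1 mm nearer and press slowly.

```bash
python3 -m handwheel '[0,0,0,-0.1,0.1,-0.3,1, 0,0,0,0,0,-0.3,1, 0,0,0,0,0,-0.2,1]'
python3 -m handwheel '[0,0,0,0,0,-0.2,1, 0,0,0,0,0,-0.2,1]'
python3 -m handwheel '[0,0,0,0,0,-0.2,1]';python3 -m handwheel '[0,0,0,0,0,-0.1,1]'
```

```text
time_s: 8.25
tcp_pos: [0.5007, -0.1852, 0.0659]
tool_rot: [[0.001, 0.73, 0.684], [0.0, 0.684, -0.73], [-1.0, 0.001, 0.0]]
wrist_force: [-0.4, 0.4, -0.0]
width: 0.0004
time_s: 8.42
tcp_pos: [0.5002, -0.1849, 0.0615]
tool_rot: [[-0.001, 0.729, 0.684], [0.001, 0.684, -0.729], [-1.0, 0.0, -0.001]]
wrist_force: [-1.5, 1.0, 2.9]
width: 0.0005
time_s: 8.5
tcp_pos: [0.5003, -0.185, 0.0594]
tool_rot: [[-0.0, 0.73, 0.684], [0.001, 0.684, -0.73], [-1.0, 0.0, -0.001]]
wrist_force: [-0.2, 0.7, 1.5]
width: 0.0005
time_s: 8.58
tcp_pos: [0.5003, -0.1851, 0.0587]
tool_rot: [[-0.0, 0.73, 0.684], [0.001, 0.684, -0.73], [-1.0, 0.0, -0.001]]
wrist_force: [-4.2, 3.3, 15.3]
width: 0.0005
```

It hit the stop with the tips at 50.7 mm (force up to 15 N). Lifting, then looking.

```bash
python3 -m handwheel '[0,0,0,0,0,0.5,1, 0,0,0,0,0,2,1, 0,0,0,0,0,3,1, 0,0,0,0,0,3,1, 0,0,0,0,0,3,1]'
python3 -m handwheel '[0,0,0,2.5,-2.5,3,1, 0,0,0,2.5,-2.5,3,1, 0,0,0,2.5,-2.5,0,1, 0,0,0,0,0,0,1, 0,0,0,0,0,0,1]'
python3 - <<'E'
from h import *
s=robot.state(); p,d=eyes.read_camera("wrist")
np.savez("w7.npz",p=p,d=d,pos=s["tcp_pos"],R=s["tool_rot"]); print(bal(s["tcp_pos"]),s["tcp_pos"],s["wrist_force"])
cv2.imwrite("pics/w7.png",p[...,::-1])
E
```

```text
time_s: 9.0
tcp_pos: [0.5001, -0.186, 0.1747]
tool_rot: [[-0.0, 0.73, 0.683], [-0.001, 0.683, -0.73], [-1.0, -0.001, 0.0]]
wrist_force: [-0.6, 0.4, -0.1]
width: 0.0005
time_s: 9.42
tcp_pos: [0.5705, -0.257, 0.2272]
tool_rot: [[-0.0, 0.731, 0.682], [-0.002, 0.682, -0.731], [-1.0, -0.002, 0.001]]
wrist_force: [-1.0, 0.1, -1.4]
width: 0.0002
[0.00095195 0.06549455] [ 0.5705489  -0.25702904  0.22724198] [-0.97962421  0.05795645 -1.44643198]
```

View pics/w7.png

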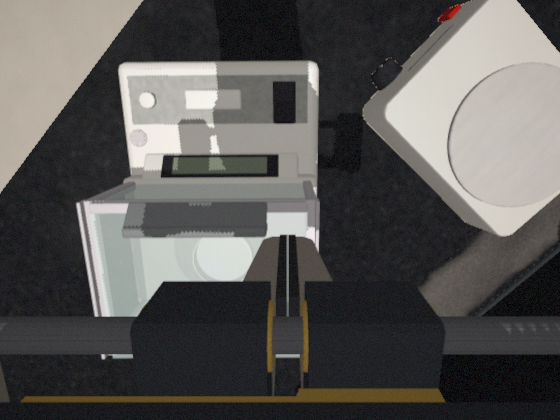

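```bash
python3 - <<'E'
from h import *
p=np.load("w7.npz")["p"]
cv2.imwrite("pics/w7z.png",cv2.resize(p[50:250,115:325],(630,600),interpolation=cv2.INTER_CUBIC)[...,::-1])
for n,uv,z in[("tare",(213,99.5),.054),("menu",(147,100),.052),("rock",(284,102),.0505),("cL",(267,236),.163),("cR",(123,234),.163)]:
    q=wray("w7.npz",uv,z)[0]; print(n,q.round(4),bal(q).round(4))
E
```

```text
tare [ 0.4633 -0.2425  0.054 ] [-0.0828 -0.0031]
menu [ 0.4183 -0.2851  0.052 ] [-0.0824 -0.065 ]
rock [ 0.5127 -0.1992  0.0505] [-0.0808  0.0626]
cL [ 0.5677 -0.274   0.163 ] [0.0114 0.0518]
cR [ 0.4941 -0.3408  0.163 ] [ 0.0101 -0.0475]
```

View pics/w7z.png

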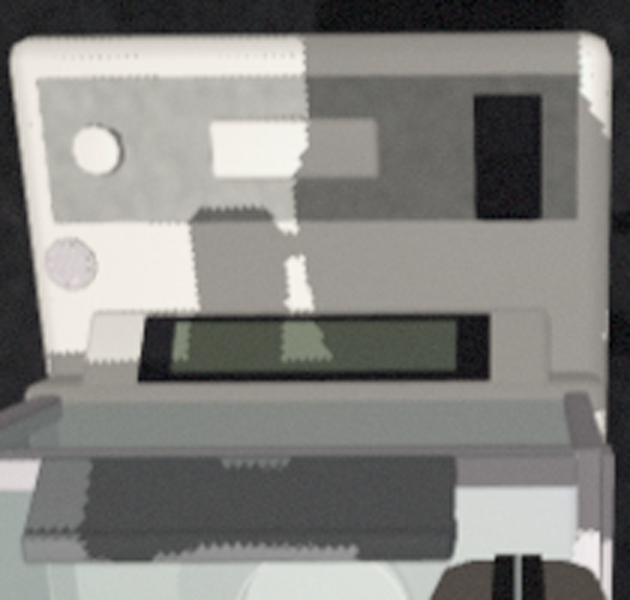

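Cover still shut, nothing shifted; the rocker is in shadow, so I'll check it closely later. On to the tare bar at (0.463, -0.243).

```bash
python3 -m handwheel '[0,0,0,-2.68,0.35,0,1, 0,0,0,-2.68,0.35,0,1, 0,0,0,-2.68,0.35,0,1, 0,0,0,-2.68,0.35,0,1, 0,0,0,0,0,0,1]'
python3 -m handwheel '[0,0,0,0,0,-3,1, 0,0,0,0,0,-3,1, 0,0,0,0,0,-3,1, 0,0,0,0,0,0,1, 0,0,0,0,0,0,1]'
python3 - <<'E'
from h import *
s=robot.state();print(bal(s["tcp_pos"]),s["tcp_pos"],s["tool_rot"][:,0])
print(np.array([.4632,-.243])-s["tcp_pos"][:2])
E
```

```text
time_s: 9.88
tcp_pos: [0.4573, -0.2399, 0.2265]
tool_rot: [[-0.003, 0.732, 0.682], [0.005, 0.682, -0.732], [-1.0, 0.001, -0.006]]
wrist_force: [-0.9, -0.7, -0.7]
width: 0.0006
time_s: 10.3
tcp_pos: [0.462, -0.2405, 0.1367]
tool_rot: [[-0.003, 0.73, 0.684], [0.001, 0.684, -0.73], [-1.0, -0.002, -0.003]]
wrist_force: [1.1, -0.1, 0.2]
width: 0.0007
[-0.08512464 -0.00260896] [ 0.46203706 -0.24052308  0.13674237] [-3.32871935e-03  8.91738023e-04 -9.99994062e-01]
[ 0.00116294 -0.00247692]
```

```bash
python3 -m handwheel '[0,0,0,0.1,-0.2,-2.5,1, 0,0,0,0,0,-2.5,1, 0,0,0,0,0,-1.3,1, 0,0,0,0,0,0,1]'
python3 - <<'E'
from h import *
s=robot.state();print(bal(s["tcp_pos"]),s["tcp_pos"],s["wrist_force"])
E
python3 -m handwheel '[0,0,0,0,0,-0.3,1, 0,0,0,0,0,-0.3,1, 0,0,0,0,0,-0.3,1]'
```

```text
time_s: 10.63
tcp_pos: [0.4636, -0.2427, 0.0738]
tool_rot: [[-0.002, 0.729, 0.684], [0.001, 0.684, -0.729], [-1.0, -0.001, -0.002]]
wrist_force: [-0.6, 0.1, 0.7]
width: 0.0006
[-0.08245709 -0.00298759] [ 0.46357941 -0.24273224  0.07377907] [-0.63652907  0.14001892  0.74064724]
time_s: 10.88
tcp_pos: [0.4652, -0.2437, 0.0667]
tool_rot: [[0.003, 0.73, 0.684], [-0.001, 0.684, -0.73], [-1.0, 0.001, 0.002]]
wrist_force: [-0.2, 1.2, 0.1]
width: 0.0005
```

```bash
python3 -m handwheel '[0,0,0,0,0,-0.2,1, 0,0,0,0,0,-0.2,1, 0,0,0,0,0,0,1]';python3 -m handwheel '[0,0,0,0,0,-0.15,1, 0,0,0,0,0,-0.1,1]';python3 -m handwheel '[0,0,0,0,0,-0.1,1]'
```

```text
time_s: 11.13
tcp_pos: [0.4645, -0.2434, 0.0617]
tool_rot: [[0.001, 0.73, 0.684], [-0.0, 0.684, -0.73], [-1.0, 0.0, 0.001]]
wrist_force: [1.2, -0.0, 1.5]
width: 0.0005
time_s: 11.3
tcp_pos: [0.4646, -0.2434, 0.0593]
tool_rot: [[0.001, 0.73, 0.684], [-0.0, 0.684, -0.73], [-1.0, 0.001, 0.001]]
wrist_force: [-0.1, 1.2, 2.9]
width: 0.0004
time_s: 11.38
tcp_pos: [0.4646, -0.2434, 0.0583]
tool_rot: [[0.001, 0.73, 0.684], [-0.0, 0.684, -0.73], [-1.0, 0.001, 0.001]]
wrist_force: [-0.6, 1.6, 9.2]
width: 0.0002
```

It bottomed out (9 N against the 3.6 N needed for full travel). Holding briefly, then lifting clear and back for a full look.

```bash
python3 -m handwheel '[0,0,0,0,0,0,1, 0,0,0,0,0,0.4,1, 0,0,0,0,0,1.5,1, 0,0,0,0,0,3,1, 0,0,0,0,0,3,1]'
python3 -m handwheel '[0,0,0,0,0,3,1, 0,0,0,0,0,3,1, 0,0,0,0,0,3,1, 0,0,0,0,0,3,1, 0,0,0,2,-2,2,1]'
python3 -m handwheel '[0,0,0,2.5,-2.7,0,1, 0,0,0,2.5,-2.7,0,1, 0,0,0,0,0,0,1, 0,0,0,0,0,0,1]'
python3 - <<'E'
from h import *
s=robot.state(); p,d=eyes.read_camera("wrist")
np.savez("w8.npz",p=p,d=d,pos=s["tcp_pos"],R=s["tool_rot"]); print(bal(s["tcp_pos"]),s["tcp_pos"],s["wrist_force"])
cv2.imwrite("pics/w8.png",p[...,::-1])
E
```

```text
time_s: 11.8
tcp_pos: [0.4627, -0.2431, 0.137]
tool_rot: [[-0.004, 0.73, 0.683], [0.0, 0.683, -0.73], [-1.0, -0.002, -0.003]]
wrist_force: [0.8, -0.5, 0.7]
width: 0.0005
time_s: 12.22
tcp_pos: [0.4826, -0.2611, 0.2797]
tool_rot: [[0.002, 0.729, 0.685], [0.004, 0.685, -0.729], [-1.0, 0.004, -0.002]]
wrist_force: [0.8, -1.4, 1.0]
width: 0.0002
time_s: 12.55
tcp_pos: [0.5337, -0.3186, 0.2757]
tool_rot: [[-0.003, 0.731, 0.682], [-0.001, 0.682, -0.731], [-1.0, -0.003, -0.001]]
wrist_force: [-1.2, 0.3, 0.0]
width: 0.0007
[ 0.0208355  -0.00349577] [ 0.53365313 -0.31862223  0.27569127] [-1.21469817  0.31626594  0.047293  ]
```

View pics/w8.png

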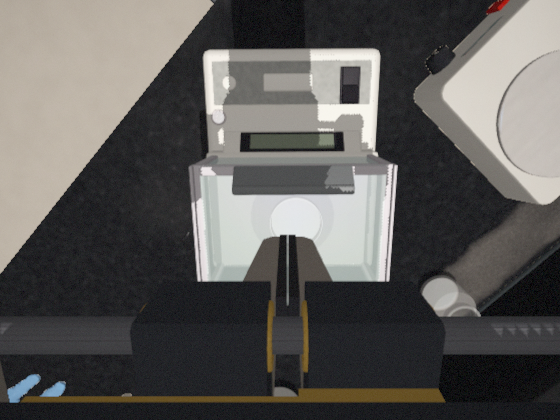

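```bash
python3 - <<'E'
from h import *
a=np.load("w8.npz");p=a["p"]
z=cv2.resize(p[40:120,300:400],(500,400),interpolation=cv2.INTER_CUBIC); b=np.load("w5.npz")["p"][30:100,300:390]
z=np.hstack([z,cv2.resize(b,(300,233))[:,:,:].repeat(1,0) if 0 else cv2.copyMakeBorder(cv2.resize(b,(300,233)),0,167,0,0,cv2.BORDER_CONSTANT)])
cv2.imwrite("pics/w8z.png",np.clip(z.astype(float)*2,0,255).astype(np.uint8)[...,::-1])
for n,uv,zz in[("tare",(288,82),.054),("menu",(229,83),.052),("cL",(354,192.5),.163),("cR",(233,192.5),.163)]:
    q=wray("w8.npz",uv,zz)[0]; print(n,bal(q).round(4))
# depth-based heights over rocker halves, tare, menu
T=eyes.camera_params("wrist")["hand_eye"];K=eyes.camera_params("wrist")["K"]
def h(f,u,v,r=2):
    a=np.load(f);d=np.median(a["d"][v-r:v+r+1,u-r:u+r+1]); return (a["pos"]+a["R"]@(T[:3,:3]@(np.linalg.inv(K)@[u,v,1]*d)+T[:3,3])).round(4)
print("now: near",h("w8.npz",350,71),"far",h("w8.npz",351,96),"tare",h("w8.npz",280,82),"menu",h("w8.npz",229,83))
print("off: near",h("w5.npz",344,52),"far",h("w5.npz",344,76),"tare",h("w5.npz",275,61),"menu",h("w5.npz",225,61))
p,d=eyes.read_camera("scene");cv2.imwrite("pics/s8.png",cv2.resize(p[140:260,255:375],(600,600),interpolation=cv2.INTER_CUBIC)[...,::-1])
E
```

```text
tare [-0.0829 -0.003 ]
menu [-0.082  -0.0652]
cL [0.0111 0.0507]
cR [ 0.0112 -0.0474]
now: near [ 0.503  -0.19    0.0508] far [ 0.5213 -0.2074  0.0552] tare [ 0.4572 -0.2482  0.0549] menu [ 0.4185 -0.2854  0.0527]
off: near [ 0.5038 -0.1913  0.0553] far [ 0.5212 -0.2075  0.0512] tare [ 0.4563 -0.248   0.0545] menu [ 0.4169 -0.2846  0.0523]
```

View pics/w8z.png

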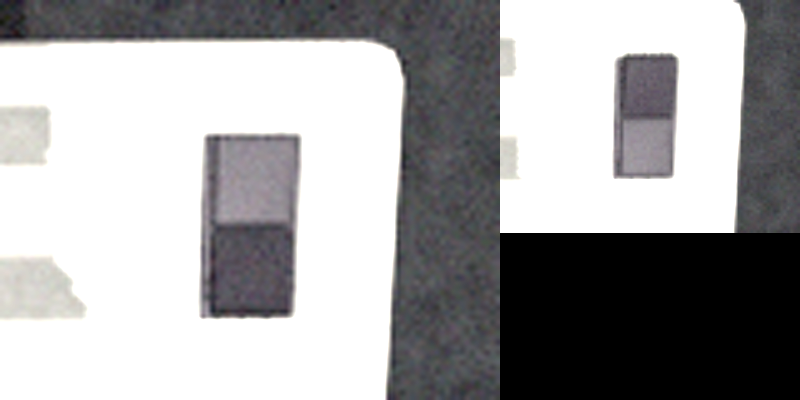

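View pics/s8.png

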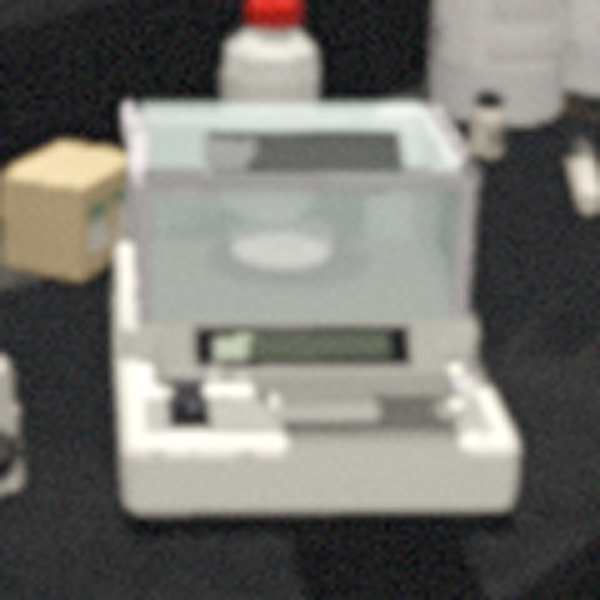

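The rocker has flipped: its near half is now level at 50.8 mm and its far half is up at 55 mm. The catch is at 11.1 mm (shut), the tare bar is back up at 54.9 mm and the menu key is up. The dish is still on the pan, and the arm is well clear. Handing in.

```bash
python3 -c "
from station import ticket; print(ticket.finish_job())"
```

```text
the job is handed in; nothing more can be done
None
```

The balance is ready for weighing: I shut the cover, switched the power on, then pressed the tare bar and let it come up, in that order. I handed the job in shortly after the 12.6 s mark, with the arm well clear. I used closed fingertips throughout and gripped and lifted nothing.

| Step | How I did it | Last check |
|---|---|---|
| Cover | Pushed the catch from behind to its hard stop, about 10 N sideways at the end | Catch at balance x = 11.1 mm (11 mm is shut) |
| Power rocker | Pressed the near half until it stopped, about 15 N at the end | Near half at 50.8 mm (50.5 mm is on), far half raised |
| Tare bar | Pressed until the fingertips were about 50.3 mm above the worktop (about 3.7 mm of the 4 mm travel), about 9 N at the end | Back up at 54.9 mm (nominal 54 mm) |

- **Menu key:** I never touched it, and it read 52.7 mm (nominal 52 mm).
- **Balance and dish:** the balance stayed put to within about 1 mm. The dish is still on the pan, judged by eye only.
- **Other things:** the tub, vial and spatula were never approached, and I took no final measurement of them.
- **Disagreements:** my first rough scene-camera estimates differed from the other views by up to about 15 mm, so I didn't use them. Right after the push, the catch measured 12.4 mm; later views gave 10 to 11.4 mm. No check failed.

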